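Laundry containers onto their drip trays

TASK

Stand each of the four white laundry containers on the drip tray that matches its base in shape and size (oblong bottle, square bottle, wide round tub, slim round can), flat on the tray's floor inside the rim and let go. Keep every container upright, set it down rather than dropping it, and leave the orange measuring cup and the green powder box where they are.

Things in the scene. Friction and masses are not known exactly. Their poses are not given: they have to be found in the camera images.
- oblong_bottle_mid (a point): Oblong white plastic bottle standing upright, loose: base 88 mm (its x) by 40 mm (its y), straight-sided body 90 mm high, then a blue round screw cap 26 mm across and 15 mm high; 105 mm in all, 0.2 to 0.42 kg. This point is its centre, half-way up (52.5 mm above its underside); z up.
- square_bottle_mid (a point): Square white plastic bottle standing upright, loose: base 52 by 52 mm (sides along its x and y), straight-sided body 90 mm high, then a blue round screw cap 30 mm across and 19 mm high; 109 mm in all, 0.2 to 0.4 kg. This point is its centre, half-way up (54.5 mm above its underside); z up.
- wide_tub_mid (a point): Wide round white plastic tub standing upright, loose: 62 mm across, straight-sided for 76 mm, then a blue lid 56 mm across and 11 mm high; 87 mm in all, 0.22 to 0.45 kg. This point is its centre, half-way up (43.5 mm above its underside); z up.
- slim_can_mid (a point): Slim round white can standing upright, loose: 42 mm across, straight-sided for 88 mm, then a shoulder and a blue cap 25 mm across; 111 mm in all, 0.14 to 0.28 kg. This point is its centre, half-way up (55.5 mm above its underside); z up.
- oblong_tray: Dark rubber drip tray for the oblong bottle, oblong: inside the rim 106 mm (its x) by 58 mm (its y). The floor of the tray is 3 mm thick and its rim stands 9 mm above the worktop (6 mm above its own floor, 4 mm thick); fixed to the worktop. Origin at the centre of its underside, on the worktop; z up. The bottle must stand lengthwise along the tray's x, either way round.
- square_tray: Dark rubber drip tray for the square bottle, square: inside the rim 70 by 70 mm (sides along its x and y). The floor of the tray is 3 mm thick and its rim stands 9 mm above the worktop (6 mm above its own floor, 4 mm thick); fixed to the worktop. Origin at the centre of its underside, on the worktop; z up. The bottle goes in with its sides along the tray's sides, any of the four ways.
- wide_round_tray: Dark rubber drip tray for the wide tub, round, the larger of the two round ones: 80 mm across inside the rim. The floor of the tray is 3 mm thick and its rim stands 9 mm above the worktop (6 mm above its own floor, 4 mm thick); fixed to the worktop. Origin at the centre of its underside, on the worktop; z up. 
- small_round_tray: Dark rubber drip tray for the slim can, round, the smaller of the two round ones: 60 mm across inside the rim. The floor of the tray is 3 mm thick and its rim stands 9 mm above the worktop (6 mm above its own floor, 4 mm thick); fixed to the worktop. Origin at the centre of its underside, on the worktop; z up. 
- measuring_cup_mid (a point): Bystander: orange plastic measuring cup, 68 mm across and 60 mm high, loose, standing on the worktop. This point is its centre, half-way up. To be left where it is.
- powder_box_mid (a point): Bystander: green cardboard powder box with a white band, 60 mm (its x) by 100 mm (its y), 85 mm high, loose, standing on the worktop. This point is its centre, half-way up. To be left where it is.
Things that resemble listed ones, but are neither listed nor needed, are in the scene too. Leave any yellow look-alike of the part that bears wide_tub_mid alone.

How it is judged:
By the outcome, as a careful person would: the job done as asked, in the order asked, and still so for the second after the job is handed in, with the robot touching nothing.
It also fails if it takes over 120 s, if anything falls off the work surface, if the arm or the gripper's body presses on something with over 40 N, if the wrist force passes 120 N, or if a joint passes its speed limit or range.

ROBOT

A 6-joint arm with a two-finger parallel gripper is mounted at the origin on the work surface. World frame = base frame: x ahead of the robot, y to its left, z up, the work surface at z = 0. Lengths are in m, angles in rad, forces in N, time in s.
With the tool pointing down it reaches from about 0.325 to 0.9 m from the base axis. Payload 3.5 kg.
Tool frame: the origin (TCP) lies between the finger pads; the fingertips stand 17 mm ahead of it and the grasp point (between the pads) lies 2 mm behind it; z points along the fingers, y is the line along which they close (so a half turn about z gives the same grasp; the last joint's range is limited). The gripper opens to 85 mm and grips with 20 to 120 N. Pads are 22 mm wide; open, the fingers measure 114 mm over their backs; the gripper's body (76 mm by 85 mm) begins 54 mm behind the grasp point. The pads swing forward as they close: fully open they stand 13 mm farther back than shut.
Start: joints at [-1.343, 0.276, -0.026, 1.268, 0, 1.467], TCP at [0.203, -0.591, 0.248] pointing down, gripper open.
Joint ranges: [-3.12, 3.12], [-0.85, 1.88], [-1.08, 1.24], [-1.95, 2.15], [-1.57, 1.53], [-3.14, 3.14]. Speed limits (rad/s): [2.57, 2.57, 3.14, 3.14, 3.14, 3.14].

INTERFACE

Orientations are given as a rotation vector (axis times angle).
In Python, from plant import get_obs, viewer, order gives the robot as it stands. The module is installed in compiled form; this text tells all that it offers.
- The arm moves only by the shell command python3 -m crank 'ROWS'. ROWS is JSON, one flat list of numbers, 5 for each row, row after row: the shift along the tool's x, y, z in cm, then the turn about the tool's z in degrees, then the finger opening in cm, from 0 to 8.54. In form: [tx, ty, tz, spin, claw, tx, ty, tz, spin, claw, ...]. A call has 1 to 5 rows; each row is the pose to reach, as a shift and turn from the pose commanded when the call began, along the tool's axes at that moment; what a row does not reach only later rows make up. A row lasts 1/8 s, in which the tool goes at most 62.5 mm and 10.7 degrees, less where a joint would pass 70% of its speed; a pose out of reach is approached as far as the arm can. A call with a gripper value outside its range is refused whole. The fingers move at their own pace and stop on an object; the grip force is fixed at half the most. Time passes only in rows, so rows that repeat a pose let the fingers close. It gives the time, the measured TCP pose, the force, the opening and the grip force at its end, in the units of the state.
- get_obs(): the state, without advancing time (a new reading comes with each control period).
- viewer.capture(name): name is "scene" or "top" or "wrist"; returns (picture, depth): 400x640x3 uint8, red, green, blue; 400x640 float32, m along the optical axis (not along the pixel's ray), 0 where there is no reading.
- viewer.calibration(name): a dict with "fx", "fy", "cx", "cy" (pixels), "rvec" (rotation vector, rad) and "tvec" (3), from world to camera coordinates, as OpenCV has them. Camera axes: x right, y down, z forward; pixel columns grow to the right and rows downward; lengths in m; the calibration is good to about 2 mm. A picture is of the moment at which its call begins: read the wrist's pose just before it. calibration takes no time and is no camera call; for the wrist camera it gives the pose at the moment of the call.
- order.job_done(): hands the job in; it is judged then, once.
The state is a dict: "clock": time; "joints": joint angles; "joint_velocities": joint speeds; "effort": joint torques, N m; "position": TCP position; "tool_rot": TCP orientation; "ft_force": force on the tool from outside, world axes, zero at the start; "moment": the same for the moment, N m; "gripper_width": opening from 0.0 (shut) to 1.0 (fully open); "grip_force": force on a finger pad.
Only numpy, scipy, OpenCV 4.12 (cv2) and the standard library are available. Lean on these libraries where they do the work, as an engineer would, in place of code of your own. Each camera call takes 0.05 s, during which the arm holds its last target. There are 200 camera calls.

## Working session

There is one attempt and no reset: what is moved stays moved. The work goes in short steps, Python scripts to look and compute and a shell command to move; the robot and the scene stay as the last step left them, time stands still between calls to the robot, and variables do not carry over. Pictures are saved under pics/ and viewed, at most 14 in all, crops included, and the job is handed in when it is done.

```bash
mkdir -p pics
python3 - <<'E'
from plant import get_obs, viewer
import cv2,numpy as np
o=get_obs();print(o)
for n in ("scene","top"):
    p,d=viewer.capture(n);np.savez(f"{n}.npz",p=p,d=d)
    cv2.imwrite(f"pics/{n}.png",p[:,:,::-1]);c=viewer.calibration(n);print(n,c)
E
```

```text
{'clock': 0.0, 'joints': array([-1.34339104e+00,  2.77138089e-01, -2.79070913e-02,  1.26798008e+00,
        2.01123765e-05,  1.46740900e+00]), 'joint_velocities': array([-0.00125658,  0.00012111,  0.00089309, -0.00111233,  0.00037761,
       -0.00167362]), 'effort': array([ 5.36074713e-04, -4.45509911e+01,  2.95202172e+01,  1.65457232e-02,
       -2.22535215e-05,  1.23866732e-05]), 'position': array([ 0.2028301 , -0.59038561,  0.24714414]), 'tool_rot': array([-3.09652440e+00, -5.16875486e-01,  1.85303440e-04]), 'ft_force': array([ 0.20926961,  0.79391187, -0.98847824]), 'moment': array([-0.03997438,  0.01314793, -0.07180201]), 'grip_force': 0.0, 'gripper_width': 0.9974006187717706}
scene {'fx': 519.2301140978263, 'fy': 519.2301140978263, 'cx': 320.7016392699885, 'cy': 199.29084037356634, 'rvec': array([ 1.00899421,  2.52176632, -0.92211618]), 'tvec': array([ 0.40322475, -0.24706923,  1.65635561])}
top {'fx': 476.59480527583895, 'fy': 476.59480527583895, 'cx': 313.98616339356056, 'cy': 194.97919596210292, 'rvec': array([ 2.16393507, -2.17342521,  0.11766758]), 'tvec': array([0.00462559, 0.56328638, 1.42227902])}
```

View pics/top.png

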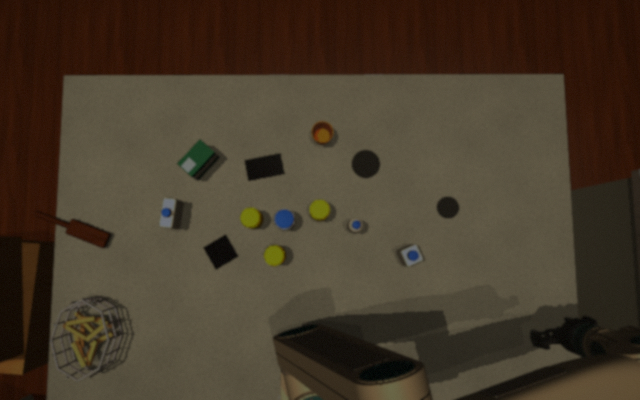

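View pics/scene.png

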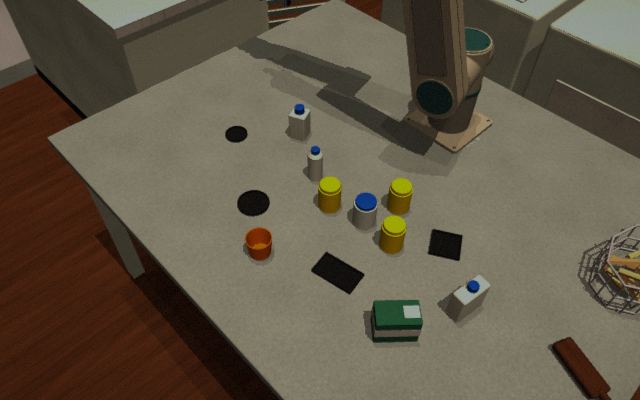

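The top view shows:
- **Containers:** oblong bottle (168,213), square bottle (412,255), slim can (356,226), and the wide tub with a blue lid (285,219).
- **Yellow look-alikes:** (251,218), (319,210) and (274,256).
- **Trays:** oblong (265,166), square (221,252), wide round (365,163), small round (447,207).
- **Bystanders:** cup (321,132) and box (199,159).

Of the four tubs, (285,219) is the one meant. It is the only white tub with a blue lid, and the scene view shows it white-bodied at (365,210).

```bash
cat > h.py <<'E'
import numpy as np,cv2
from plant import get_obs,viewer
from scipy.spatial.transform import Rotation as R
def ray(c,uv):
    M=R.from_rotvec(c['rvec']).as_matrix();uv=np.atleast_2d(uv).astype(float)
    d=np.c_[(uv[:,0]-c['cx'])/c['fx'],(uv[:,1]-c['cy'])/c['fy'],np.ones(len(uv))]@M
    return -M.T@c['tvec'],d
def plane(c,uv,z):
    o,d=ray(c,uv);return (o+d*((z-o[2])/d[:,2])[:,None])[:,:2]
def tri(c1,u1,c2,u2):
    (o1,d1),(o2,d2)=ray(c1,u1),ray(c2,u2);d1,d2=d1[0],d2[0]
    s=np.linalg.lstsq(np.c_[d1,-d2],o2-o1,rcond=None)[0]
    a,b=o1+s[0]*d1,o2+s[1]*d2;return (a+b)/2,np.linalg.norm(a-b)
def blobs(m,amin=25,amax=1e5):
    n,l,s,ce=cv2.connectedComponentsWithStats(m.astype(np.uint8))
    return [(i,s[i,4],ce[i],l==i) for i in range(1,n) if amin<s[i,4]<amax]
def cloud(c,d):
    v,u=np.indices(d.shape);o,r=ray(c,np.c_[u.ravel(),v.ravel()])
    return (o+r*d.reshape(-1,1)).reshape(*d.shape,3)
def hsv(p):return cv2.cvtColor(p,cv2.COLOR_RGB2HSV)
def blue(p):
    h=hsv(p);return (abs(h[...,0].astype(int)-112)<14)&(h[...,1]>120)&(h[...,2]>60)
def dark(p):return p.max(2)<45
E
python3 - <<'E'
from h import *
np.set_printoptions(precision=4,suppress=True)
C={n:viewer.calibration(n) for n in('top','scene')};F={n:np.load(n+'.npz') for n in C}
B={}
for n in C:
    p,d=F[n]['p'],F[n]['d']
    B[n]=[b for b in blobs(blue(p),15) ]
    print(n,[(b[1],b[2].round(1)) for b in B[n]])
for b in B['top']:
    for s in B['scene']:
        x,e=tri(C['top'],b[2],C['scene'],s[2])
        if e<.012 and 0.05<x[2]<.14:print(b[2].round(),s[2].round(),x,e)
T={}
for n in C:
    p=F[n]['p'];T[n]=[b for b in blobs(dark(p),150,3000)]
    for b in T[n]:
        X=plane(C[n],np.argwhere(b[3])[:,::-1],.006).astype(np.float32)
        if np.hypot(*X.mean(0))<1:print(n,b[1],b[2].round(),cv2.minAreaRect(X))
P=cloud(C['top'],F['top']['d'])
for b in blobs((P[...,2]>.04)&(P[...,2]<.13)&(P[...,0]>.2),40,3000):
    X=P[b[3]];zt=np.percentile(X[:,2],97);m=X[:,2]>.07
    r=cv2.minAreaRect(X[m][:,:2].astype(np.float32)) if m.sum()>5 else X.mean(0)
    print('obj',b[2].round(),zt.round(4),r)
E
```

```text
top [(np.int32(48), array([165.8, 212. ])), (np.int32(256), array([283.9, 218.5])), (np.int32(34), array([356. , 224.3])), (np.int32(64), array([412.8, 255.2]))]
scene [(np.int32(52), array([299. , 106.9])), (np.int32(49), array([315.1, 149.1])), (np.int32(287), array([366. , 200.9])), (np.int32(89), array([473.4, 284.9]))]
[166. 212.] [473. 285.] [0.508  0.43   0.1019] 0.0007090833346714063
[284. 219.] [366. 201.] [0.4888 0.0907 0.0824] 0.0006105501243970961
[356. 224.] [315. 149.] [ 0.4702 -0.1176  0.1063] 0.0001958556507844493
[413. 255.] [299. 107.] [ 0.3819 -0.2787  0.1061] 0.0011258704403130754
top 553 [365. 164.] ((0.6624667644500732, -0.15906649827957153), (0.07806526124477386, 0.08225976675748825), 89.24734497070312)
top 288 [206. 166.] ((0.6572320461273193, 0.33787667751312256), (0.028095707297325134, 0.1029854491353035), 47.79067611694336)
top 731 [264. 167.] ((0.6550998687744141, 0.15726763010025024), (0.06470055878162384, 0.11177443712949753), 10.730587005615234)
top 326 [447. 207.] ((0.5275470018386841, -0.40966543555259705), (0.06040645390748978, 0.06002165377140045), 
[... 2490 characters left out ...]
7717, 0.05907575413584709), 88.41259765625)
obj [284. 218.] 0.0925 ((0.4909326136112213, 0.0905972272157669), (0.058870892971754074, 0.058998920023441315), 89.66751861572266)
obj [354. 224.] 0.1152 ((0.471452534198761, -0.11559320241212845), (0.038767389953136444, 0.040625885128974915), 26.52290153503418)
obj [274. 255.] 0.0931 ((0.3845286965370178, 0.12052401900291443), (0.059803981333971024, 0.05966196209192276), 16.81393814086914)
obj [410. 254.] 0.1128 ((0.38317835330963135, -0.2769330143928528), (0.05281074345111847, 0.052797965705394745), 24.425657272338867)
obj [ 85. 310.] 0.1067 ((0.23233146965503693, 0.6607402563095093), (0.13363146781921387, 0.06460317224264145), 89.96977233886719)
```

```bash
cat >> h.py <<'E'
def go(x,y,z,ydeg,sym=180):
    """shift in tool axes (cm), spin (deg) from the measured pose to target, tool y along ydeg (mod sym)"""
    o=get_obs();M=R.from_rotvec(o['tool_rot']).as_matrix();th=np.degrees(np.arctan2(M[1,0],M[0,0]))
    t=M.T@(np.array([x,y,z])-o['position'])*100
    j1=np.degrees(np.arctan2(y,x));best=None
    for k in range(-6,7):
        T=ydeg+90+k*sym;j6=j1-T+180
        if abs(j6)<165:
            dj=j6-np.degrees(o['joints'][5])
            if best is None or abs(dj)<abs(best[0]): best=(dj,T,j6)
    s=-((best[1]-th+180)%360-180)
    print('pos',o['position'].round(4),'th',round(th,1),'-> t',t.round(1),'spin',round(s,1),'j6',round(best[2]),'via dj6',round(best[0]),'t',o['clock'])
E
python3 -c "
from h import *
go(.45,-.15,.26,83);go(.509,.4305,.26,83);go(.3825,-.278,.2,24.4,90)"
```

```text
pos [ 0.2028 -0.5905  0.2472] th 19.0 -> t [ 37.7 -33.6  -1.2] spin -154.0 j6 -11 via dj6 -96 t 0.1
pos [ 0.2028 -0.5905  0.2472] th 19.0 -> t [ 62.1 -86.6  -1.1] spin -154.0 j6 47 via dj6 -37 t 0.1
pos [ 0.2028 -0.5905  0.2472] th 19.0 -> t [ 27.1 -23.7   4.8] spin -5.4 j6 120 via dj6 36 t 0.1
```

Run:
```python
import numpy as np,cv2
p=np.load('scene.npz')['p'][100:340,270:510,::-1]
q=np.load('top.npz')['p'][180:290,140:440,::-1]
a=cv2.resize(p,(480,480),interpolation=3);b=cv2.resize(np.clip(q*1.6,0,255).astype('uint8'),(300,110))
cv2.imwrite('pics/crop.png',a)
```

```text
(no output)
```

View pics/crop.png

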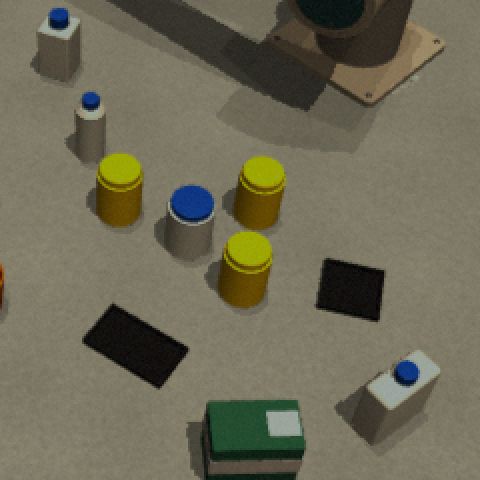

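The crop confirms it: the wide tub is the white one with the blue lid at crop pixel (190,220), between three yellow look-alikes. I'm starting with the oblong bottle.

```bash
python3 -m crank '[7,-6,-1,-10,8.5, 13,-12,-1,-20,8.5, 18,-18,-1,-30,8.5, 23,-24,-1,-40,8.5, 29,-30,-1,-50,8.5]'; python3 -c "
from h import *
go(.509,.4305,.26,83)"
```

```text
clock: 0.72
position: [0.337, -0.3075, 0.2577]
tool_rot: [-2.585, -1.785, -0.0]
ft_force: [-0.1, -0.6, 0.4]
gripper_width: 0.998
grip_force: 0.0
pos [ 0.337  -0.3075  0.2577] th 69.2 -> t [ 75.1 -10.1  -0.2] spin -103.8 j6 47 via dj6 -13 t 0.725
```

```bash
python3 -m crank '[6,-1,0,-10,8.5, 12,-2,0,-20,8.5, 18,-3,0,-30,8.5, 24,-3,0,-40,8.5, 30,-4,0,-50,8.5]'; python3 -m crank '[6,4,0,-10,8.5, 12,8,0,-20,8.5, 15,12,0,-30,8.5, 18,16,0,-40,8.5, 21,20,0,-50,8.5]'; python3 -c "
from h import *
go(.509,.4305,.26,83)"
```

```text
clock: 1.35
position: [0.4076, -0.0134, 0.258]
tool_rot: [1.588, 2.71, 0.0]
ft_force: [0.5, -0.3, 0.5]
gripper_width: 0.991
grip_force: 0.0
clock: 1.98
position: [0.4805, 0.2675, 0.2576]
tool_rot: [-0.291, -3.128, 0.001]
ft_force: [0.9, -0.1, 0.9]
gripper_width: 0.991
grip_force: 0.0
pos [0.4805 0.2675 0.2576] th 169.4 -> t [ 0.2 16.5 -0.2] spin -3.6 j6 47 via dj6 14 t 1.975
```

```bash
python3 -m crank '[0,6,-2,-4,8.5, 0.2,12,-3,-4,8.5, 0.2,16.5,-4,-4,8.5, 0.2,16.5,-4,-4,8.5, 0.2,16.5,-4,-4,8.5]'
python3 - <<'E'
from h import *
c=viewer.calibration('wrist');p,d=viewer.capture('wrist');cv2.imwrite('pics/w1.png',p[:,:,::-1])
go(.509,.4305,.07,83)
P=cloud(c,d)
for b in blobs(blue(p),100):print('blue',b[1],b[2],plane(c,b[2],.105))
for b in blobs((P[...,2]>.08)&(P[...,2]<.12)&(d>0),400):print(b[1],b[2].round(),cv2.minAreaRect(P[b[3]][:,:2].astype(np.float32)),np.percentile(P[b[3]][:,2],[5,50,97]))
E
```

```text
clock: 2.6
position: [0.5096, 0.4271, 0.2971]
tool_rot: [-0.193, -3.134, 0.003]
ft_force: [-0.5, 0.5, -0.5]
gripper_width: 0.995
grip_force: 0.0
pos [0.5096 0.4265 0.2972] th 172.9 -> t [ 0.1  0.4 22.7] spin -0.1 j6 47 via dj6 6 t 2.65
blue 388 [314.51030928 175.41494845] [[0.50589499 0.42875508]]
blue 1801 [ 35.21543587 190.54081066] [[0.48467692 0.11133788]]
2241 [24. 96.] ((0.38409775495529175, 0.12229862809181213), (0.05184752121567726, 0.055417660623788834), 63.918392181396484) [0.08287215 0.08797214 0.08949378]
2454 [315. 171.] ((0.5066787004470825, 0.4290786683559418), (0.04005676880478859, 0.08663070946931839), 82.66988372802734) [0.08686956 0.09067044 0.10645553]
1765 [116. 185.] ((0.4931195378303528, 0.1901489496231079), (0.054709743708372116, 0.054931677877902985), 52.966400146484375) [0.08442507 0.0879805  0.08946218]
1820 [ 35. 191.] ((0.488687127828598, 0.09048302471637726), (0.05459694191813469, 0.055842358618974686), 29.913705825805664) [0.08262789 0.08809831 0.08962545]
2935 [273. 296.] ((0.6698676943778992, 0.35192570090293884), (0.06021856889128685, 0.10076561570167542), 47.92374038696289) [0.08450176 0.08611443 0.0874774 ]
```

View pics/w1.png

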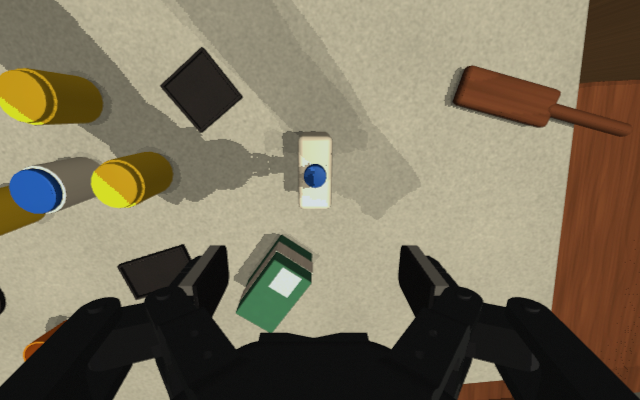

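The wrist view shows the oblong bottle at (315,172) with its cap at (314,176), clear of the fingers, and the green box at (275,285) off to the side. Measured centre is (0.507,0.429), short side along 83°.

```bash
python3 -m crank '[0.3,0.2,6,0,8.5, 0.3,0.2,12,0,8.5, 0.3,0.2,18,0,8.5, 0.3,0.2,22,0,8.5, 0.3,0.2,22.7,0,8.5]'; python3 -m crank '[0,0,0,0,8.5,0,0,0,0,3,0,0,0,0,2,0,0,0,0,2,0,0,0,0,2]';  python3 -m crank '[0,0,0,0,2,0,0,0,0,2]'
```

```text
clock: 3.28
position: [0.5045, 0.4265, 0.0673]
tool_rot: [-0.195, -3.129, 0.008]
ft_force: [-0.1, 0.4, -0.5]
gripper_width: 0.993
grip_force: 0.0
clock: 3.9
position: [0.5084, 0.4303, 0.073]
tool_rot: [0.193, 3.133, 0.001]
ft_force: [-0.8, -1.8, 5.7]
gripper_width: 0.458
grip_force: 60.3
clock: 4.15
position: [0.5084, 0.4303, 0.0729]
tool_rot: [0.193, 3.133, 0.001]
ft_force: [-0.3, -1.8, 5.8]
gripper_width: 0.46
grip_force: 60.3
```

```bash
python3 -m crank '[0,0,-2,0,2,0,0,-6,0,2,0,0,-10,0,2,0,0,-13,0,2,0,0,-13,0,2]'
python3 - <<'E'
from h import *
go(.656,.1582,.2,11)
c=viewer.calibration('wrist');p,d=viewer.capture('wrist');P=cloud(c,d);o=get_obs()
for b in blobs(blue(p),100):
    zc=P[b[3]][:,2];print('blue',b[1],b[2],P[b[3]].mean(0))
for b in blobs((P[...,2]<.025)&dark(p),1000):
    print(b[1],b[2].round(),cv2.minAreaRect(plane(c,np.argwhere(b[3])[:,::-1],.006).astype(np.float32)))
E
```

```text
clock: 4.78
position: [0.5092, 0.4315, 0.205]
tool_rot: [0.192, 3.13, 0.007]
ft_force: [0.3, 1.1, -2.8]
gripper_width: 0.456
grip_force: 61.0
pos [0.5092 0.4315 0.205 ] th 173.0 -> t [-17.9 -25.3   0.5] spin 72.0 j6 93 via dj6 51 t 4.775
blue 3790 [313.6348285  296.29023747] [0.50426098 0.43243181 0.23671955]
3335 [159.  81.] ((0.3924349248409271, 0.28814059495925903), (0.07911930233240128, 0.07908526062965393), 31.03671646118164)
1938 [108. 305.] ((0.6521878838539124, 0.1561611145734787), (0.06515967100858688, 0.12026987969875336), 12.466611862182617)
```

```bash
python3 -m crank '[-2,-3,0,8,2,-5,-7,0,16,2,-8,-11.5,0,25,2,-11,-15.5,0,35,2,-13,-18.5,0,44,2]'; python3 -c "
from h import *
go(.656,.1568,.2,11)"
```

```text
clock: 5.45
position: [0.6131, 0.228, 0.1981]
tool_rot: [-1.362, -2.828, 0.005]
ft_force: [0.0, 0.5, -2.8]
gripper_width: 0.458
grip_force: 61.1
pos [0.6131 0.228  0.1981] th 128.6 -> t [-8.2 -1.1 -0.2] spin 27.6 j6 92 via dj6 26 t 5.45
```

```bash
python3 -m crank '[-3,-0.4,0,10,2,-6,-0.8,0,20,2,-8,-1,0,27.6,2,-8.2,-1.1,0,27.6,2,-8.2,-1.1,0,27.6,2]'
python3 - <<'E'
from h import *
c=viewer.calibration('wrist');p,d=viewer.capture('wrist');P=cloud(c,d);cv2.imwrite('pics/w2.png',p[:,:,::-1])
go(.656,.1568,.08,11)
for b in blobs(blue(p),100): print('blue',b[1],b[2],P[b[3]].mean(0))
E
```

```text
clock: 6.08
position: [0.6554, 0.1599, 0.1993]
tool_rot: [-1.987, -2.43, 0.003]
ft_force: [-0.4, 0.4, -3.2]
gripper_width: 0.463
grip_force: 61.2
pos [0.6555 0.1603 0.1997] th 101.5 -> t [-0.4  0.  12. ] spin 0.5 j6 92 via dj6 6 t 6.125
blue 2938 [116.83049694 235.08951668] [0.4912763  0.09301384 0.0885968 ]
blue 3689 [314.66223909 296.78828951] [0.65507826 0.16498001 0.23129851]
```

View pics/w2.png

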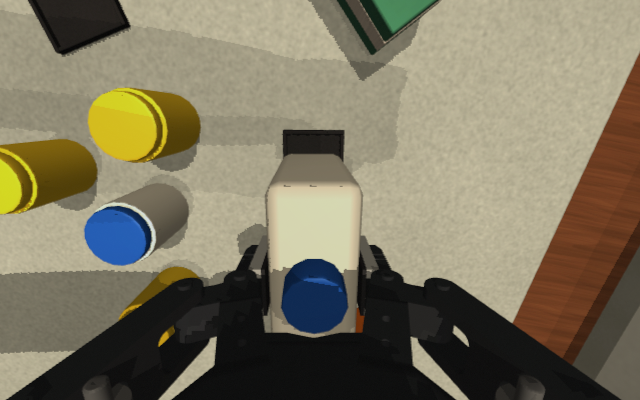

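The wrist view shows the tray (283–344, row 130 at its far end) aligned under the bottle, cap at (315,296). I'll lower it with a small shift.

```bash
python3 -m crank '[-0.3,0,3,0.5,2,-0.5,0,7,0.5,2,-0.5,0,10,0.5,2,-0.5,0,11.5,0.5,2,-0.5,0,11.5,0.5,2]'; python3 -m crank '[0,0,0.2,0,2,0,0,0.5,0,2,0,0,0.6,0,2,0,0,0.6,0,2]'
```

```text
clock: 6.75
position: [0.6565, 0.1553, 0.0849]
tool_rot: [-1.999, -2.421, 0.003]
ft_force: [0.5, 0.7, -2.6]
gripper_width: 0.458
grip_force: 61.2
clock: 7.25
position: [0.6579, 0.1548, 0.0803]
tool_rot: [2.001, 2.421, 0.0]
ft_force: [0.5, -0.6, -3.4]
gripper_width: 0.457
grip_force: 61.2
```

```bash
python3 -m crank '[0,0,0.2,0,2,0,0,0.3,0,2,0,0,0.4,0,2,0,0,0.4,0,2]'
```

```text
clock: 7.75
position: [0.6578, 0.1548, 0.0761]
tool_rot: [2.001, 2.422, -0.0]
ft_force: [-0.2, -0.3, -2.1]
gripper_width: 0.459
grip_force: 61.3
```

```bash
python3 -m crank '[0,0,0.1,0,2,0,0,0.1,0,2]';python3 -m crank '[0,0,0,0,5,0,0,0,0,8.5,0,0,0,0,8.5,0,0,0,0,8.5]'; python3 -m crank '[0,0,-3,0,8.5,0,0,-8,0,8.5,0,0,-13,0,8.5,0,0,-18,0,8.5,0,0,-18,0,8.5]'
python3 - <<'E'
from h import *
c=viewer.calibration('wrist');p,d=viewer.capture('wrist');P=cloud(c,d)
for b in blobs((P[...,2]>.08)&(P[...,2]<.13)&(d>0),400):print(b[1],b[2].round(),cv2.minAreaRect(P[b[3]][:,:2].astype(np.float32)),np.percentile(P[b[3]][:,2],[5,50,97]))
m=dark(p)&(P[...,2]<.03)
for b in blobs(m,600):print('t',b[1],b[2].round(),cv2.minAreaRect(plane(c,np.argwhere(b[3])[:,::-1],.008).astype(np.float32)))
cv2.imwrite('pics/w3.png',p[:,:,::-1])
go(.3825,-.278,.2,24.4,90)
E
```

```text
clock: 8.0
position: [0.6578, 0.1549, 0.076]
tool_rot: [2.001, 2.422, 0.0]
ft_force: [-2.8, -0.8, 4.7]
gripper_width: 0.457
grip_force: 62.0
clock: 8.5
position: [0.6578, 0.1548, 0.0749]
tool_rot: [2.001, 2.421, 0.0]
ft_force: [0.0, -0.3, 0.2]
gripper_width: 0.995
grip_force: 0.0
clock: 9.12
position: [0.6611, 0.1553, 0.2614]
tool_rot: [1.996, 2.416, 0.013]
ft_force: [0.7, -0.2, 0.1]
gripper_width: 0.996
grip_force: 0.0
1976 [375.  15.] ((0.6924047470092773, 0.31588301062583923), (0.07446059584617615, 0.036045823246240616), 10.339564323425293) [0.08352292 0.08554974 0.0870549 ]
2624 [153. 119.] ((0.4940381348133087, 0.18868078291416168), (0.05492903292179108, 0.05491117015480995), 41.28759765625) [0.08522589 0.08761888 0.08909828]
3059 [307. 179.] ((0.6565384268760681, 0.1561671793460846), (0.03996063396334648, 0.08730974793434143), 10.74353313446045) [0.08979452 0.09371319 0.1094324 ]
2475 [ 43. 167.] ((0.3835572600364685, 0.11840799450874329), (0.05528148636221886, 0.05505853518843651), 20.167654037475586) [0.08316322 0.08755787 0.08897091]
2073 [146. 210.] ((0.4896150529384613, 0.08942802250385284), (0.054496970027685165, 0.05504144728183746), 11.94981575012207) [0.08416258 0.08770864 0.08908481]
428 [157. 283.] ((0.5033981204032898, -0.0005311612039804459), (0.048704102635383606, 0.018032874912023544), 44.66336441040039) [0.08197133 0.08766727 0.08914662]
t 3646 [105.  25.] ((0.3974822163581848, 0.28183621168136597), (0.07987084239721298, 0.06730099767446518), 30.430641174316406)
t 1239 [305. 150.] ((0.6539850234985352, 0.15676206350326538), (0.06398502737283707, 0.1119479238986969), 11.689566612243652)
pos [0.6594 0.1551 0.2581] th 100.9 -> t [-37.3 -35.4   5.6] spin 76.5 j6 120 via dj6 33 t 9.175
```

View pics/w3.png

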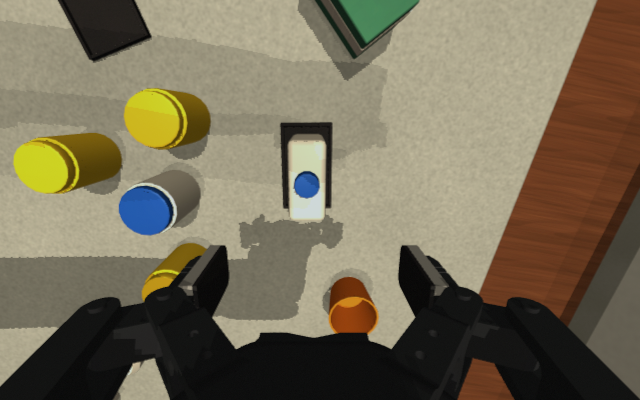

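The oblong bottle stands inside its tray: body centre (0.6565,0.1562) against tray (0.655,0.157), with its top 3 mm higher than on the worktop. Next is the square bottle.

```bash
python3 -m crank '[-4,-4,-1,-3,8.5,-8,-8,-1,-6,8.5,-12.5,-12,-1,-9,8.5,-17,-16,-1,-11,8.5,-21,-20,-1,-13.5,8.5]'; python3 -c "
from h import *
go(.3825,-.278,.26,114.4-90)
go(.3825,-.278,.26,114.4)"
```

```text
clock: 9.8
position: [0.4986, -0.0903, 0.263]
tool_rot: [-1.7, -2.639, 0.002]
ft_force: [-0.0, -1.1, 0.3]
gripper_width: 1.002
grip_force: 0.0
pos [ 0.4986 -0.0903  0.263 ] th 114.4 -> t [-12.3 -18.3   0.3] spin 0.0 j6 30 via dj6 -18 t 9.8
pos [ 0.4986 -0.0903  0.263 ] th 114.4 -> t [-12.3 -18.3   0.3] spin 90.0 j6 120 via dj6 72 t 9.8
```

```bash
python3 -m crank '[-3,-4.5,0,0,8.5,-6.5,-9.5,0,0,8.5,-10,-14.5,0,0,8.5,-12.3,-18.3,0,0,8.5,-12.3,-18.3,0,0,8.5]'
python3 - <<'E'
from h import *
c=viewer.calibration('wrist');p,d=viewer.capture('wrist');P=cloud(c,d)
cv2.imwrite('pics/w4.png',p[:,:,::-1])
for b in blobs((P[...,2]>.08)&(P[...,2]<.13)&(d>0),400):
  r=cv2.minAreaRect(P[b[3]][:,:2].astype(np.float32));print(b[1],b[2].round(),r,np.percentile(P[b[3]][:,2],[5,50,97]))
for b in blobs(blue(p),100):print('blue',b[2],P[b[3]].mean(0))
go(.3825,-.278,.07,24.4)
E
```

```text
clock: 10.42
position: [0.3826, -0.2779, 0.2631]
tool_rot: [-1.708, -2.633, -0.0]
ft_force: [-0.3, -0.1, -0.1]
gripper_width: 0.992
grip_force: 0.0
635 [561.   6.] ((0.5232354402542114, -0.035110391676425934), (0.04511496424674988, 0.012623808346688747), 21.941110610961914) [0.08159498 0.08709088 0.08902915]
1794 [464.  71.] ((0.4680315852165222, -0.12070951610803604), (0.03709615394473076, 0.040960196405649185), 39.94288635253906) [0.08500914 0.09672063 0.11254906]
2287 [312. 182.] ((0.38137897849082947, -0.27919939160346985), (0.05178802087903023, 0.05062614381313324), 23.717208862304688) [0.0873319  0.09103879 0.11065452]
blue [475.53618421  67.31578947] [ 0.46795404 -0.11951854  0.11248694]
blue [311.38179148 186.93685756] [ 0.38061668 -0.27804817  0.1094638 ]
pos [ 0.3834 -0.2767  0.2633] th 114.2 -> t [-0.1 -0.1 19.3] spin -0.2 j6 30 via dj6 7 t 10.475
```

View pics/w4.png

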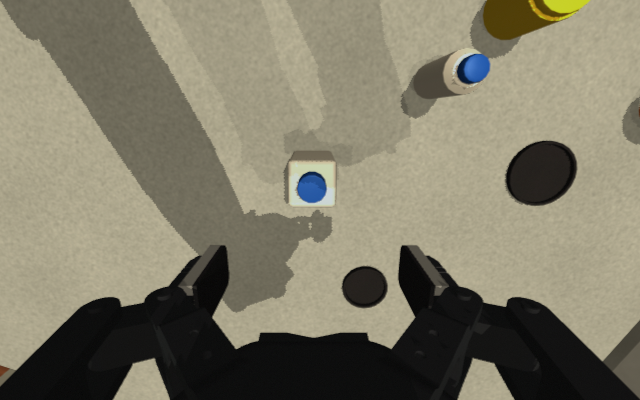

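The wrist view shows the square bottle at (312,182), square to the fingers. Its measured centre is (0.3815,-0.279).

```bash
python3 -m crank '[-0.1,-0.2,5,0,8.5,-0.1,-0.2,11,0,8.5,-0.1,-0.2,16,0,8.5,-0.1,-0.2,19,0,8.5,-0.1,-0.2,19.1,0,8.5]'; python3 -m crank '[0,0,0,0,8.5,0,0,0,0,4,0,0,0,0,3,0,0,0,0,3,0,0,0,0,3]'; python3 -m crank '[0,0,0,0,3,0,0,0,0,3]'; python3 -m crank '[0,0,-2,0,3,0,0,-6,0,3,0,0,-10,0,3,0,0,-14,0,3,0,0,-14,0,3]'
python3 - <<'E'
from h import *
c=viewer.calibration('wrist');p,d=viewer.capture('wrist');P=cloud(c,d)
for b in blobs(blue(p),100):print('blue',b[2],P[b[3]].mean(0))
go(.47,0.0,.21,31,180)
go(.394,.2892,.21,31,180)
E
```

```text
clock: 11.1
position: [0.3815, -0.2747, 0.0709]
tool_rot: [-1.696, -2.635, -0.003]
ft_force: [-0.1, 0.5, 0.6]
gripper_width: 0.995
grip_force: 0.0
clock: 11.72
position: [0.384, -0.2794, 0.0757]
tool_rot: [1.702, 2.638, -0.002]
ft_force: [-2.0, -0.3, 5.4]
gripper_width: 0.601
grip_force: 61.6
clock: 11.98
position: [0.384, -0.2795, 0.0757]
tool_rot: [1.702, 2.638, -0.002]
ft_force: [-2.0, -0.3, 4.5]
gripper_width: 0.6
grip_force: 61.6
clock: 12.6
position: [0.3855, -0.2803, 0.2181]
tool_rot: [1.699, 2.633, -0.002]
ft_force: [0.9, -1.2, -2.9]
gripper_width: 0.602
grip_force: 63.5
blue [506.43269231  52.19764957] [ 0.46751476 -0.11966254  0.11163917]
blue [316.14482184 298.29235257] [ 0.38424077 -0.27479028  0.25137059]
pos [ 0.3843 -0.2791  0.2158] th 114.3 -> t [21.9 19.3  0.5] spin -6.7 j6 59 via dj6 37 t 12.65
pos [ 0.3843 -0.2791  0.2158] th 114.3 -> t [51.4 24.3  0.4] spin -6.7 j6 95 via dj6 73 t 12.65
```

```bash
python3 -m crank '[4,2,0,0,3,10,5,0,-1,3,16,7.5,0,-2,3,21.5,10.5,0,-3,3,27,13,0,-4,3]'; python3 -c "
from h import *
go(.3938,.2877,.215,31)"
```

```text
clock: 13.28
position: [0.389, 0.0181, 0.2124]
tool_rot: [-1.609, -2.696, 0.001]
ft_force: [1.3, 0.6, -2.5]
gripper_width: 0.6
grip_force: 63.4
pos [0.389  0.0181 0.2124] th 118.3 -> t [23.5 13.2 -0.2] spin -2.7 j6 95 via dj6 40 t 13.275
```

```bash
python3 -m crank '[5,3,0,-1,3,10.5,6,0,-2,3,16,9,0,-2.7,3,20.5,11.5,0,-2.7,3,23.5,13.2,0,-2.7,3]'; python3 -m crank '[0,0,0,0,3,0,0,0,0,3]'
python3 - <<'E'
from h import *
c=viewer.calibration('wrist');p,d=viewer.capture('wrist');P=cloud(c,d);cv2.imwrite('pics/w5.png',p[:,:,::-1])
for b in blobs(blue(p),100):print('blue',b[2],P[b[3]].mean(0))
go(.3938,.2877,.0787,31)
E
```

```text
clock: 13.9
position: [0.3934, 0.2874, 0.212]
tool_rot: [-1.542, -2.735, 0.004]
ft_force: [0.2, -0.9, -1.9]
gripper_width: 0.601
grip_force: 63.5
clock: 14.15
position: [0.3938, 0.2847, 0.2124]
tool_rot: [-1.545, -2.734, 0.005]
ft_force: [-0.6, 0.7, -1.9]
gripper_width: 0.6
grip_force: 63.6
blue [315.53293781 297.9611293 ] [0.3919882  0.29001562 0.24586819]
pos [0.3941 0.2844 0.2128] th 121.0 -> t [ 0.3  0.2 13.4] spin 0.0 j6 95 via dj6 8 t 14.2
```

View pics/w5.png

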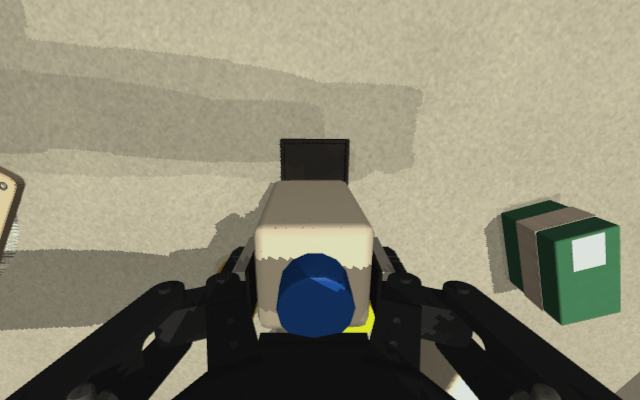

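The square tray (281–349, far edge at row 140) lies aligned under the bottle. Lowering now.

```bash
python3 -m crank '[0.2,0.2,3,0,3,0.2,0.2,7,0,3,0.2,0.2,10.5,0,3,0.2,0.2,12.6,0,3,0.2,0.2,13.0,0,3]'; python3 -m crank '[0,0,0.1,0,3,0,0,0.2,0,3,0,0,0.3,0,3,0,0,0.3,0,3]'
```

```text
clock: 14.82
position: [0.3942, 0.2863, 0.0823]
tool_rot: [-1.547, -2.732, 0.006]
ft_force: [0.2, -0.5, -1.0]
gripper_width: 0.6
grip_force: 63.5
clock: 15.32
position: [0.396, 0.2886, 0.0815]
tool_rot: [1.545, 2.735, 0.001]
ft_force: [-0.3, -0.3, -3.4]
gripper_width: 0.603
grip_force: 63.5
```

```bash
python3 -m crank '[0,0,0.1,0,3,0,0,0.2,0,3,0,0,0.3,0,3,0,0,0.3,0,3]'
```

```text
clock: 15.82
position: [0.3957, 0.2886, 0.0788]
tool_rot: [-1.545, -2.735, -0.0]
ft_force: [-2.1, -0.6, 5.3]
gripper_width: 0.6
grip_force: 64.0
```

```bash
python3 -m crank '[0,0,0,0,5.5,0,0,0,0,8.5,0,0,0,0,8.5,0,0,0,0,8.5]'; python3 -m crank '[0,0,-3,0,8.5,0,0,-8,0,8.5,0,0,-13,0,8.5,0,0,-17,0,8.5,0,0,-17,0,8.5]'
python3 - <<'E'
from h import *
c=viewer.calibration('wrist');p,d=viewer.capture('wrist');P=cloud(c,d)
for b in blobs((P[...,2]>.08)&(P[...,2]<.13)&(d>0),400):print(b[1],b[2].round(),cv2.minAreaRect(P[b[3]][:,:2].astype(np.float32)),np.percentile(P[b[3]][:,2],[5,50,97]))
m=dark(p)&(P[...,2]<.03)
for b in blobs(m,300):print('t',b[1],b[2].round(),cv2.minAreaRect(plane(c,np.argwhere(b[3])[:,::-1],.008).astype(np.float32)))
cv2.imwrite('pics/w6.png',p[:,:,::-1])
go(.49,.0902,.25,40)
E
```

```text
clock: 16.32
position: [0.3959, 0.2885, 0.078]
tool_rot: [1.546, 2.735, 0.0]
ft_force: [-0.2, -0.1, 0.2]
gripper_width: 1.001
grip_force: 0.0
clock: 16.95
position: [0.3983, 0.2898, 0.2521]
tool_rot: [1.543, 2.731, 0.011]
ft_force: [0.6, -0.1, 0.7]
gripper_width: 0.994
grip_force: 0.0
2540 [307. 183.] ((0.3931947648525238, 0.28814318776130676), (0.05203769728541374, 0.051707714796066284), 31.361120223999023) [0.09005039 0.09401066 0.11370601]
4466 [545. 255.] ((0.6696947813034058, 0.35147932171821594), (0.06124557554721832, 0.10105602443218231), 47.96269989013672) [0.08332426 0.08605169 0.08739651]
1659 [337. 295.] ((0.4928967356681824, 0.18946605920791626), (0.053558118641376495, 0.05554444342851639), 31.026981353759766) [0.08396705 0.0879899  0.08925167]
1014 [233. 301.] ((0.3937440812587738, 0.12065041065216064), (0.03323950245976448, 0.05552797392010689), 7.484657287597656) [0.08336596 0.08800061 0.08930159]
t 1087 [307. 153.] ((0.39137786626815796, 0.28865846991539), (0.07629364728927612, 0.07572590559720993), 30.929595947265625)
t 585 [484. 237.] ((0.6558364629745483, 0.3296179175376892), (0.012707238085567951, 0.1106971949338913), 47.66700744628906)
t 563 [394. 321.] ((0.6281071305274963, 0.15557396411895752), (0.0202141385525465, 0.09694713354110718), 10.991241455078125)
pos [0.3969 0.289  0.2497] th 121.1 -> t [-21.8  -2.3  -0. ] spin -8.9 j6 60 via dj6 -27 t 17.0
```

View pics/w6.png

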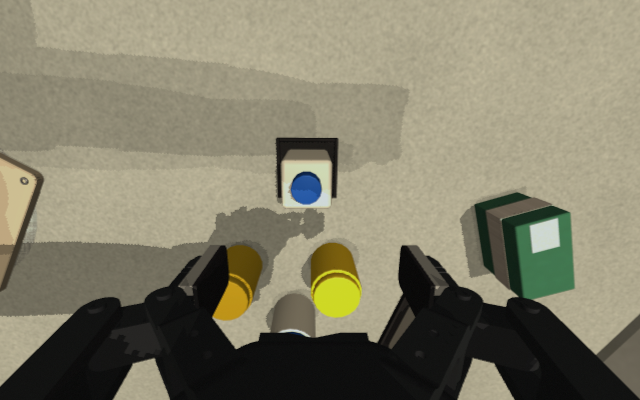

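The square bottle stands in its tray, centred within 2 mm and 3 mm higher than on the worktop. Next is the tub, closing along 40° so the fingers go between the yellow look-alikes.

```bash
python3 -m crank '[-5,-0.5,0,-2,8.5,-10,-1,0,-4,8.5,-15.5,-1.5,0,-6,8.5,-19.5,-2,0,-9,8.5,-21.8,-2.3,0,-9,8.5]'; python3 -m crank '[0,0,0,0,8.5]'
python3 - <<'E'
from h import *
c=viewer.calibration('wrist');p,d=viewer.capture('wrist');P=cloud(c,d)
cv2.imwrite('pics/w7.png',p[:,:,::-1])
for b in blobs((P[...,2]>.08)&(P[...,2]<.13)&(d>0),400):
  r=cv2.minAreaRect(P[b[3]][:,:2].astype(np.float32));print(b[1],b[2].round(),r,np.percentile(P[b[3]][:,2],[5,50,97]))
for b in blobs(blue(p),100):print('blue',b[2],P[b[3]].mean(0))
go(.49,.0902,.05,40)
E
```

```text
clock: 17.62
position: [0.4879, 0.0878, 0.2458]
tool_rot: [-1.328, -2.844, 0.003]
ft_force: [-0.1, 0.8, -0.2]
gripper_width: 0.996
grip_force: 0.0
clock: 17.75
position: [0.4879, 0.0885, 0.246]
tool_rot: [-1.329, -2.843, 0.003]
ft_force: [0.2, 0.3, 0.3]
gripper_width: 0.995
grip_force: 0.0
3604 [623. 102.] ((0.6610562205314636, 0.34122681617736816), (0.036357708275318146, 0.1006394550204277), 49.192840576171875) [0.08155006 0.08549575 0.0870164 ]
2967 [248.  91.] ((0.3830450177192688, 0.11850724369287491), (0.054976776242256165, 0.05479120835661888), 4.224670886993408) [0.08618569 0.08768974 0.08910311]
2822 [386. 110.] ((0.49289873242378235, 0.18847687542438507), (0.054809268563985825, 0.054668594151735306), 10.407602310180664) [0.08624842 0.08766659 0.08907948]
2281 [315. 185.] ((0.48850417137145996, 0.08956240117549896), (0.05416380614042282, 0.05458768829703331), 37.92610549926758) [0.08630951 0.08779368 0.08908119]
3438 [476. 236.] ((0.6554132699966431, 0.15567553043365479), (0.04009921848773956, 0.08808305114507675), 10.64112663269043) [0.0837116  0.09365114 0.1093507 ]
1854 [274. 269.] ((0.5153828859329224, -0.013665180653333664), (0.05467885732650757, 0.05466344952583313), 69.13447570800781) [0.08467845 0.08791913 0.08919376]
blue [314.24955117 184.48429084] [0.48708949 0.0905897  0.08915553]
blue [486.1184739  244.66666667] [0.65329901 0.15663793 0.10932839]
pos [0.4875 0.0894 0.2462] th 130.0 -> t [-0.1  0.3 19.6] spin -0.0 j6 60 via dj6 7 t 17.8
```

View pics/w7.png

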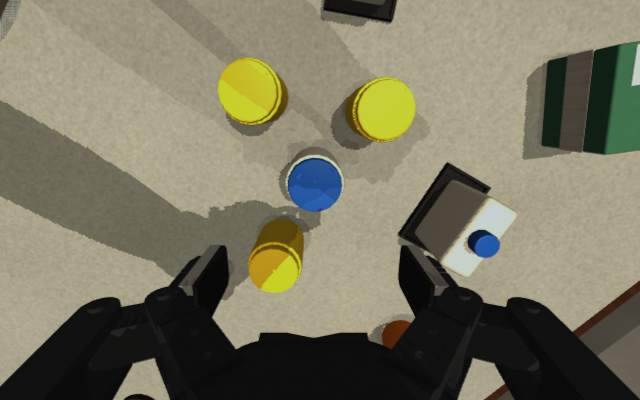

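The wrist view shows the blue-lidded tub at (315,184). The yellow ones at (250,91), (382,110) and (274,269) are clear of the finger positions left and right of it.

```bash
python3 -m crank '[-0.1,0.1,5,0,8.5,-0.1,0.1,10,0,8.5,-0.1,0.1,15,0,8.5,-0.1,0.1,18.5,0,8.5,-0.1,0.1,19.5,0,8.5]'; python3 -m crank '[0,0,0,0,8.5,0,0,0,0,6,0,0,0,0,4,0,0,0,0,4,0,0,0,0,4]'; python3 -m crank '[0,0,0,0,4,0,0,0,0,4]'; python3 -m crank '[0,0,-2,0,4,0,0,-6,0,4,0,0,-10,0,4,0,0,-14,0,4,0,0,-14,0,4]'
python3 - <<'E'
from h import *
c=viewer.calibration('wrist');p,d=viewer.capture('wrist');P=cloud(c,d)
for b in blobs(blue(p),100):print('blue',b[2],P[b[3]].mean(0))
for a in (40,0,-40):go(.664,-.158,.2,a,180)
E
```

```text
clock: 18.42
position: [0.4863, 0.0906, 0.0501]
tool_rot: [-1.322, -2.843, 0.005]
ft_force: [-0.1, 0.3, -0.1]
gripper_width: 0.997
grip_force: 0.0
clock: 19.05
position: [0.4914, 0.0897, 0.0551]
tool_rot: [1.325, 2.845, 0.002]
ft_force: [-1.2, -0.4, 6.9]
gripper_width: 0.709
grip_force: 65.7
clock: 19.3
position: [0.4915, 0.0896, 0.0551]
tool_rot: [1.325, 2.845, 0.002]
ft_force: [-1.8, 0.0, 5.5]
gripper_width: 0.714
grip_force: 65.7
clock: 19.92
position: [0.493, 0.0899, 0.197]
tool_rot: [1.323, 2.841, 0.007]
ft_force: [0.2, 0.1, -2.8]
gripper_width: 0.709
grip_force: 66.2
blue [313.10595031 286.34776072] [0.48664962 0.09733962 0.22972889]
blue [508.58661888 264.02867384] [0.65107839 0.15668074 0.1076013 ]
pos [0.4912 0.0898 0.1946] th 130.0 -> t [-30.1  -2.7  -0.5] spin 0.0 j6 37 via dj6 -16 t 19.975
pos [0.4912 0.0898 0.1946] th 130.0 -> t [-30.1  -2.7  -0.5] spin 40.0 j6 77 via dj6 24 t 19.975
pos [0.4912 0.0898 0.1946] th 130.0 -> t [-30.1  -2.7  -0.5] spin 80.0 j6 117 via dj6 64 t 19.975
```

```bash
python3 -m crank '[-4,-0.4,0,0,4,-10,-0.9,0,0,4,-16,-1.4,0,0,4,-21.5,-1.9,0,0,4,-26,-2.3,0,0,4]'; python3 -m crank '[-2,-0.2,0,0,4,-4,-0.3,0,0,4,-4.3,-0.4,0,0,4,-4.3,-0.4,0,0,4]';python3 - <<'E'
from h import *
c=viewer.calibration('wrist');p,d=viewer.capture('wrist');P=cloud(c,d);cv2.imwrite('pics/w8.png',p[:,:,::-1])
for b in blobs(blue(p),100):print('blue',b[2],P[b[3]].mean(0))
m=dark(p)&(P[...,2]<.03)
for b in blobs(m,300):
  q=plane(c,np.argwhere(b[3])[:,::-1],.008).astype(np.float32);print('t',b[1],b[2].round(),cv2.minAreaRect(q))
go(.6642,-.160,.0581,40)
E
```

```text
clock: 20.6
position: [0.6391, -0.1258, 0.1898]
tool_rot: [-1.326, -2.843, 0.001]
ft_force: [0.2, 1.0, -2.9]
gripper_width: 0.713
grip_force: 66.2
clock: 21.1
position: [0.663, -0.1586, 0.1918]
tool_rot: [-1.325, -2.845, -0.0]
ft_force: [-1.2, -0.0, -4.0]
gripper_width: 0.709
grip_force: 66.2
blue [313.09720025 286.30757672] [ 0.65699588 -0.15118838  0.22455699]
t 2441 [313. 165.] ((0.6532770395278931, -0.1476992964744568), (0.08548682183027267, 0.054580990225076675), 40.11396789550781)
t 314 [106. 255.] ((0.5315858125686646, -0.38979145884513855), (0.029735157266259193, 0.06406757980585098), 77.29037475585938)
t 394 [ 78. 275.] ((0.5230894088745117, -0.42370110750198364), (0.04111815243959427, 0.061877015978097916), 72.65202331542969)
pos [ 0.6631 -0.1584  0.1922] th 130.1 -> t [-0.2 -0.  13.4] spin 0.1 j6 36 via dj6 5 t 21.15
```

View pics/w8.png

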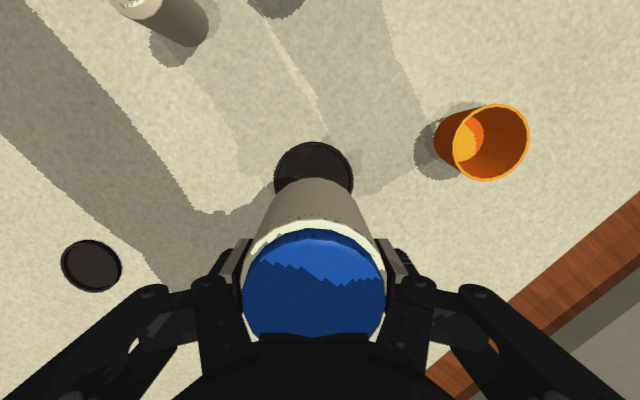

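The wide tray (314,170) sits symmetric beneath the tub, and the cup at (490,142) is well clear. Lowering.

```bash
python3 -m crank '[-0.2,0,3,0,4,-0.2,0,7,0,4,-0.2,0,10.5,0,4,-0.2,0,12.6,0,4,-0.2,0,13,0,4]'; python3 -m crank '[0,0,0.1,0,4,0,0,0.2,0,4,0,0,0.3,0,4,0,0,0.3,0,4]'
```

```text
clock: 21.78
position: [0.6632, -0.1595, 0.061]
tool_rot: [-1.323, -2.844, 0.0]
ft_force: [0.6, 0.1, -2.0]
gripper_width: 0.713
grip_force: 66.2
clock: 22.28
position: [0.6658, -0.1613, 0.0606]
tool_rot: [1.326, 2.847, 0.0]
ft_force: [-0.8, -0.2, -3.8]
gripper_width: 0.711
grip_force: 66.2
```

```bash
python3 -m crank '[0,0,0.1,0,4,0,0,0.2,0,4,0,0,0.3,0,4,0,0,0.3,0,4]'
```

```text
clock: 22.78
position: [0.6656, -0.1612, 0.0581]
tool_rot: [1.326, 2.848, -0.0]
ft_force: [-4.4, 1.7, 5.1]
gripper_width: 0.714
grip_force: 66.6
```

```bash
python3 -m crank '[0,0,0,0,6.5,0,0,0,0,8.5,0,0,0,0,8.5,0,0,0,0,8.5]'; python3 -m crank '[0,0,-3,0,8.5,0,0,-8,0,8.5,0,0,-13,0,8.5,0,0,-19,0,8.5,0,0,-19,0,8.5]'
python3 - <<'E'
from h import *
c=viewer.calibration('wrist');p,d=viewer.capture('wrist');P=cloud(c,d)
for b in blobs((P[...,2]>.08)&(P[...,2]<.13)&(d>0),400):print(b[1],b[2].round(),cv2.minAreaRect(P[b[3]][:,:2].astype(np.float32)),np.percentile(P[b[3]][:,2],[5,50,97]))
m=dark(p)&(P[...,2]<.03)
for b in blobs(m,300):print('t',b[1],b[2].round(),cv2.minAreaRect(plane(c,np.argwhere(b[3])[:,::-1],.008).astype(np.float32)))
cv2.imwrite('pics/w9.png',p[:,:,::-1])
go(.469,-.119,.25,40)
E
```

```text
clock: 23.28
position: [0.6656, -0.1612, 0.0569]
tool_rot: [1.326, 2.848, -0.0]
ft_force: [0.4, 0.2, -0.1]
gripper_width: 0.993
grip_force: 0.0
clock: 23.9
position: [0.6693, -0.1624, 0.2546]
tool_rot: [1.321, 2.836, 0.002]
ft_force: [-0.1, 0.1, 0.3]
gripper_width: 0.993
grip_force: 0.0
1298 [172.  13.] ((0.47759419679641724, -0.12546077370643616), (0.04148316755890846, 0.022316506132483482), 46.51293182373047) [0.08255384 0.09477419 0.1119685 ]
2344 [310. 176.] ((0.6653538346290588, -0.15870888531208038), (0.059218600392341614, 0.05655813589692116), 8.019885063171387) [0.08420554 0.09072766 0.09213802]
t 944 [308. 146.] ((0.6542259454727173, -0.15037044882774353), (0.0846191942691803, 0.0596139170229435), 42.91522216796875)
t 1751 [119. 236.] ((0.5268343091011047, -0.4092586040496826), (0.06970161199569702, 0.06469416618347168), 74.51376342773438)
pos [ 0.6676 -0.1618  0.2509] th 130.1 -> t [ 16.1 -12.4  -0.1] spin 0.1 j6 36 via dj6 5 t 23.95
```

View pics/w9.png

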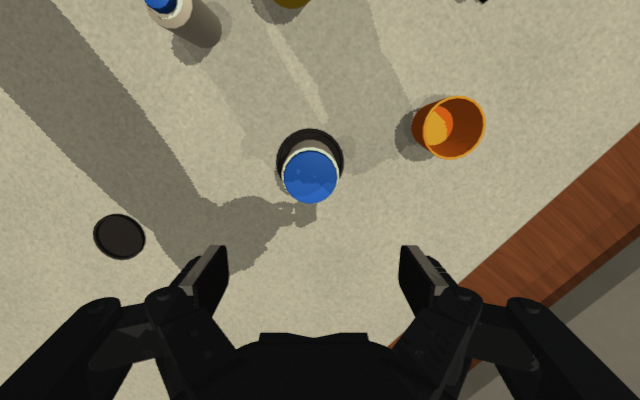

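The tub sits flat in its tray: lid 3 mm higher than before, centre (0.665,-0.159) against tray (0.663,-0.159). Last is the slim can.

```bash
python3 -m crank '[4,-3,0,0,8.5,8.5,-6.5,0,0,8.5,13,-10,0,0,8.5,16.1,-12.4,0,0,8.5,16.1,-12.4,0,0,8.5]'; python3 -m crank '[0,0,0,0,8.5]'
python3 - <<'E'
from h import *
c=viewer.calibration('wrist');p,d=viewer.capture('wrist');P=cloud(c,d)
for b in blobs((P[...,2]>.08)&(P[...,2]<.13)&(d>0),400):
  r=cv2.minAreaRect(P[b[3]][:,:2].astype(np.float32));print(b[1],b[2].round(),r,np.percentile(P[b[3]][:,2],[5,50,97]))
for b in blobs(blue(p),100):print('blue',b[2],P[b[3]].mean(0))
go(.469,-.119,.07,40)
E
```

```text
clock: 24.58
position: [0.4629, -0.1163, 0.2448]
tool_rot: [-1.325, -2.843, 0.001]
ft_force: [1.2, -0.5, 0.0]
gripper_width: 0.992
grip_force: 0.0
clock: 24.7
position: [0.467, -0.1177, 0.2461]
tool_rot: [-1.326, -2.847, -0.0]
ft_force: [0.3, -0.2, 0.3]
gripper_width: 0.995
grip_force: 0.0
1303 [627. 118.] ((0.6492743492126465, 0.12574368715286255), (0.029139410704374313, 0.06061352416872978), 50.78364944458008) [0.08086789 0.08984614 0.09445346]
2668 [419. 137.] ((0.5153152346611023, -0.014644354581832886), (0.05484255403280258, 0.0546969436109066), 55.24784469604492) [0.08592911 0.08770887 0.08911927]
1328 [315. 188.] ((0.4699684977531433, -0.11833292245864868), (0.04039080813527107, 0.04051695764064789), 39.555885314941406) [0.08859385 0.09664112 0.11264928]
451 [403. 316.] ((0.6470624804496765, -0.17068131268024445), (0.021399008110165596, 0.04131132736802101), 12.959709167480469) [0.08048063 0.09056461 0.09211499]
blue [314.46478873 193.38229376] [ 0.46857728 -0.11759868  0.11174845]
blue [404.86803519 318.16129032] [ 0.64339852 -0.16692745  0.0962447 ]
pos [ 0.4676 -0.1179  0.2464] th 130.1 -> t [-0.2  0.  17.6] spin 0.1 j6 36 via dj6 8 t 24.75
```

```bash
python3 -m crank '[-0.1,0.1,5,0,8.5,-0.1,0.1,10,0,8.5,-0.1,0.1,14,0,8.5,-0.1,0.1,16.8,0,8.5,-0.1,0.1,17.4,0,8.5]'; python3 -m crank '[0,0,0,0,8.5,0,0,0,0,4,0,0,0,0,2,0,0,0,0,2,0,0,0,0,2]'; python3 -m crank '[0,0,0,0,2,0,0,0,0,2]'; python3 -m crank '[0,0,-2,0,2,0,0,-6,0,2,0,0,-10,0,2,0,0,-13,0,2,0,0,-13,0,2]'
python3 - <<'E'
from h import *
c=viewer.calibration('wrist');p,d=viewer.capture('wrist');P=cloud(c,d)
for b in blobs(blue(p),100):print('blue',b[2],P[b[3]].mean(0))
go(.5275,-.409,.2,40)
E
```

```text
clock: 25.38
position: [0.4676, -0.1174, 0.0706]
tool_rot: [-1.324, -2.844, 0.0]
ft_force: [0.2, 0.1, 0.6]
gripper_width: 0.994
grip_force: 0.0
clock: 26.0
position: [0.4695, -0.1184, 0.0744]
tool_rot: [1.325, 2.845, -0.0]
ft_force: [-0.8, 0.0, 5.4]
gripper_width: 0.474
grip_force: 61.2
clock: 26.25
position: [0.4694, -0.1184, 0.0744]
tool_rot: [1.325, 2.845, -0.0]
ft_force: [-1.0, -0.3, 5.8]
gripper_width: 0.474
grip_force: 61.2
clock: 26.88
position: [0.4701, -0.1184, 0.2051]
tool_rot: [1.324, 2.843, 0.001]
ft_force: [-0.1, -0.2, -2.9]
gripper_width: 0.474
grip_force: 61.2
blue [313.51890392 308.8456469 ] [ 0.46806865 -0.11572296  0.24182019]
blue [421.09176471 353.30117647] [ 0.64683723 -0.16698331  0.1074595 ]
pos [ 0.4687 -0.1179  0.2032] th 130.1 -> t [-26.1 -14.2   0.3] spin 0.1 j6 12 via dj6 -16 t 26.925
```

```bash
python3 -m crank '[-4,-2,0,0,2,-9,-5,0,0,2,-14.5,-8,0,0,2,-19,-10.5,0,0,2,-23.5,-12.8,0,0,2]'; python3 -m crank '[-1.5,-0.8,0,0,2,-2.5,-1.4,0,0,2,-2.6,-1.4,0,0,2,-2.6,-1.4,0,0,2]';python3 - <<'E'
from h import *
c=viewer.calibration('wrist');p,d=viewer.capture('wrist');P=cloud(c,d);cv2.imwrite('pics/w10.png',p[:,:,::-1])
m=dark(p)&(P[...,2]<.03)
for b in blobs(m,300):
  q=plane(c,np.argwhere(b[3])[:,::-1],.008).astype(np.float32);print('t',b[1],b[2].round(),cv2.minAreaRect(q), 'circ',cv2.minEnclosingCircle(q))
go(.527,-.4093,.0774,40)
E
```

```text
clock: 27.55
position: [0.5203, -0.3807, 0.1994]
tool_rot: [-1.325, -2.843, -0.003]
ft_force: [0.8, -0.2, -2.7]
gripper_width: 0.477
grip_force: 61.2
clock: 28.05
position: [0.5274, -0.4075, 0.2027]
tool_rot: [-1.324, -2.848, -0.001]
ft_force: [-0.4, -0.6, -1.8]
gripper_width: 0.474
grip_force: 61.2
t 2037 [550.  80.] ((0.655413031578064, -0.16777631640434265), (0.07266688346862793, 0.08571255952119827), 44.631553649902344) circ ((0.6612797975540161, -0.16168595850467682), 0.04491441696882248)
t 1958 [309. 173.] ((0.5209784507751465, -0.4071396291255951), (0.06519848853349686, 0.05302640423178673), 45.419090270996094) circ ((0.5256208181381226, -0.41185304522514343), 0.033369679003953934)
pos [ 0.5275 -0.4076  0.203 ] th 130.1 -> t [-0.1 -0.2 12.6] spin 0.1 j6 12 via dj6 6 t 28.1
```

View pics/w10.png

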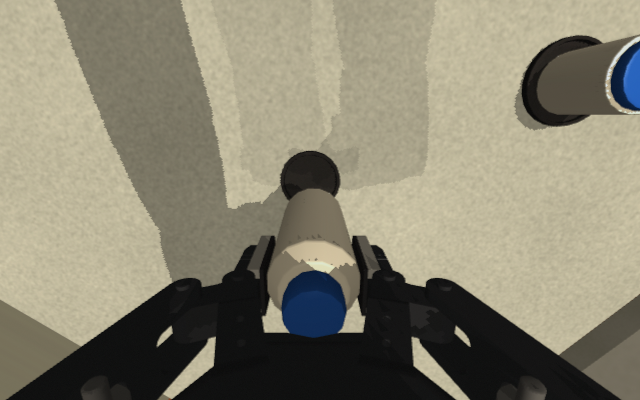

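The small tray shows at (309,177), nearly centred under the can and a few mm to the left. Lowering with a 2–3 mm correction.

```bash
python3 -m crank '[-0.2,-0.3,3,0,2,-0.2,-0.3,7,0,2,-0.2,-0.3,10,0,2,-0.2,-0.3,11.8,0,2,-0.2,-0.3,12.2,0,2]'; python3 -m crank '[0,0,0.1,0,2,0,0,0.2,0,2,0,0,0.3,0,2,0,0,0.3,0,2]'
```

```text
clock: 28.72
position: [0.5262, -0.4113, 0.0801]
tool_rot: [-1.325, -2.846, -0.001]
ft_force: [-0.1, 0.7, -2.2]
gripper_width: 0.472
grip_force: 61.2
clock: 29.22
position: [0.5268, -0.4127, 0.0785]
tool_rot: [1.326, 2.847, -0.0]
ft_force: [0.4, 0.4, -2.3]
gripper_width: 0.473
grip_force: 61.2
```

```bash
python3 -m crank '[0,0,0.1,0,2,0,0,0.15,0,2,0,0,0.15,0,2,0,0,0.15,0,2]'
```

```text
clock: 29.72
position: [0.5269, -0.4127, 0.0774]
tool_rot: [1.326, 2.847, -0.001]
ft_force: [-2.3, 1.8, 6.3]
gripper_width: 0.47
grip_force: 61.9
```

Contact. I'll release, rise, and check everything with the top camera as well.

```bash
python3 -m crank '[0,0,0,0,5,0,0,0,0,8.5,0,0,0,0,8.5,0,0,0,0,8.5]'; python3 -m crank '[0,0,-3,0,8.5,0,0,-8,0,8.5,0,0,-13,0,8.5,0,0,-17,0,8.5,0,0,-17,0,8.5]';python3 -m crank '[-3,-3,0,0,8.5,-7,-7,0,0,8.5,-11,-11,0,0,8.5,-11,-11,0,0,8.5]'
python3 - <<'E'
from h import *
for n in ('top','scene'):
    c=viewer.calibration(n);p,d=viewer.capture(n);P=cloud(c,d);cv2.imwrite(f'pics/end_{n}.png',p[:,:,::-1])
    if n=='scene':continue
    for b in blobs((P[...,2]>.04)&(P[...,2]<.13)&(P[...,0]>.2),40,3000):
        X=P[b[3]];m=X[:,2]>.07
        r=cv2.minAreaRect(X[m][:,:2].astype(np.float32)) if m.sum()>5 else X.mean(0)
        print('obj',b[2].round(),np.percentile(X[:,2],97).round(4),r)
E
```

```text
clock: 30.22
position: [0.5266, -0.4124, 0.0763]
tool_rot: [-1.326, -2.848, -0.0]
ft_force: [-0.1, -0.4, 0.3]
gripper_width: 0.995
grip_force: 0.0
clock: 30.85
position: [0.5287, -0.4144, 0.2517]
tool_rot: [1.323, 2.84, -0.005]
ft_force: [1.0, -1.1, 0.8]
gripper_width: 0.995
grip_force: 0.0
clock: 31.35
position: [0.5115, -0.571, 0.2432]
tool_rot: [-1.331, -2.843, -0.001]
ft_force: [-1.0, 0.7, 0.1]
gripper_width: 0.995
grip_force: 0.0
obj [322. 130.] 0.0653 [ 0.75929945 -0.02276678  0.05553861]
obj [196. 158.] 0.0916 ((0.6718233823776245, 0.3534887731075287), (0.062274739146232605, 0.09958889335393906), 48.24175262451172)
obj [367. 159.] 0.0955 ((0.6655640602111816, -0.15582096576690674), (0.058713141828775406, 0.05975773558020592), 86.76541137695312)
obj [261. 162.] 0.1101 ((0.6578890681266785, 0.1583786904811859), (0.041167404502630234, 0.08822064101696014), 10.925536155700684)
obj [453. 205.] 0.1176 ((0.5288922190666199, -0.4093899726867676), (0.040055304765701294, 0.04019304737448692), 58.202606201171875)
obj [319. 209.] 0.0929 ((0.516925036907196, -0.012240724638104439), (0.059094496071338654, 0.058899711817502975), 0.11992637068033218)
obj [250. 217.] 0.0925 ((0.49429064989089966, 0.19033563137054443), (0.05964963883161545, 0.05877266079187393), 89.32933807373047)
obj [627. 276.] 0.1277 ((0.32929727435112, -0.897662878036499), (0.258216917514801, 0.011773822829127312), 0.31191205978393555)
obj [216. 251.] 0.1153 ((0.3951696753501892, 0.2901723086833954), (0.05203809216618538, 0.053507354110479355), 30.192413330078125)
obj [274. 255.] 0.0926 ((0.3842884600162506, 0.12066511809825897), (0.05969253182411194, 0.059035930782556534), 70.38015747070312)
obj [ 85. 310.] 0.1074 ((0.2322251945734024, 0.6621689796447754), (0.0642005205154419, 0.1365985870361328), 1.8434138298034668)
```

View pics/end_scene.png

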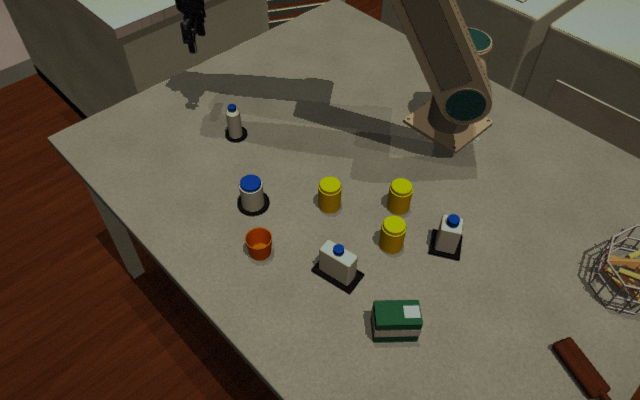

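The scene view shows all four containers upright on their trays: oblong bottle (338,265), square bottle (449,235), tub (251,193) and can (235,123). The cup, the box and the yellow tubs have not moved, and the gripper is clear. I'm handing it in.

```bash
python3 -m crank '[0,0,0,0,8.5,0,0,0,0,8.5]' | head -1; python3 -c "
from plant import order;print(order.job_done())"
```

```text
clock: 31.7
the job is handed in; nothing more can be done
None
```

All four containers stand upright and released on their matching trays, the cup, powder box and yellow tubs are where they were, and the job was handed in at about 32 s (no verdict was returned).

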